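Reset the interlock of a microscope light source

TASK

The light source's interlock has tripped: push its open filter drawer fully home with the fingertips, and only then press the two large round caps of the reset box right down, both together with one fingertip on each, hold them down for about three seconds and let them come back up. Nothing is to be gripped, lifted or shoved about: leave the reset box where it stands, and leave its small key and the things lying around alone.

Things in the scene. Friction and masses are not known exactly. Their poses are not given: they have to be found in the camera images.
- light_unit: Low white light-source unit, fixed to the bench: 160 mm deep (x), 220 mm wide (y), 65 mm high. Origin: centre of its underside, on the bench. Its own -x axis points out of its front, which has the filter drawer, towards the robot (turned by up to 0.2 rad).
- drawer (a joint): How far the filter drawer stands open, m: 0 is fully home, up to 0.06; it slides along the unit's own -x axis to open and stays where it is left (about 2.5 N of friction, a stop at home).
- drawer_face (a point): Middle of the drawer's outer front face, 36 mm above the bench. The flat aluminium front plate has no handle; it is 156 mm wide, 42 mm high (15 to 57 mm above the bench), 8 mm thick. When home its outer face lies 88 mm in front (-x) of the unit's origin. Moves with the drawer.
- reset_box: Grey interlock reset box, loose on rubber feet, about 0.8 kg: 70 mm deep (its x), 130 mm wide (its y), 50 mm high. Origin: centre of its underside, on the bench. z up. On its top are two large black round caps side by side along its y axis and, on the side away from the robot, one small key.
- cap_left_top (a point): Centre of the top of one large black cap (30 mm diameter, in a low steel collar), 66 mm above the bench when up. In the box frame at x -10, y +29 mm; the two caps are 58 mm apart, centre to centre.
- cap_right_top (a point): The same for the other large cap: in the box frame at x -10, y -29 mm.
- cap_left (a joint): How far that cap is pressed, m: 0 up, 0.008 right down. Spring: starts to move at 1.5 N, right down at 5 N; comes back by itself.
- cap_right (a joint): The same for the other cap.
- small_key (a joint): How far the small key (14 mm diameter, 6 mm proud of the box top, in the box frame at x +22, y 0 mm) is pressed, m: 0 up, 0.004 down. Not to be pressed.
- objective_mid (a point): Centre of a loose silvery microscope objective with a dark ring, 32 mm diameter, 48 mm high, standing in front of the reset box. Bystander.
- oil_bottle_mid (a point): Centre of a loose small amber bottle, 28 mm diameter, 55 mm high, standing behind the light unit. Bystander.
- slide_box_mid (a point): Centre of a loose white slide box, 35 x 85 mm, 30 mm high, lying behind the reset box. Bystander.
Not all that is in view belongs to the job. Leave any purple look-alike of the reset_box alone.

How it is judged (in metres and radians):
On the way, in this order (a step that is already met when the one before it is completed fails the run):
1. the filter drawer is fully home (within 3 mm) (value of joint drawer below 0.003 m), for 0.2 s.
2. both large caps are held down together by the fingers, each at least 5.5 mm, for 2 s, the drawer home (value of joint each of cap_left, cap_right above 0.0055 m and contact force between each of cap_left, cap_right and the fingers above 0.3 N and value of joint drawer below 0.003 m), for 2 s.
At the end, for the whole second after the job is handed in: The drawer is home within 3 mm, both large caps are up again (within 1.5 mm), the small key is up, the reset box stands level and still within 15 mm of where it was, and the bystanders are within 30 mm of where they were (value of joint drawer below 0.003 m and value of joint each of cap_left, cap_right below 0.0015 m and value of joint small_key below 0.001 m and distance of reset_box from where it was at the start of the episode below 0.015 m and angle between reset_box's own z axis and vertical below 0.05 rad and linear speed of reset_box below 0.01 m/s and distance of each of objective_mid, oil_bottle_mid, slide_box_mid from where it was at the start of the episode below 0.03 m); the robot touches nothing.
It fails at once if a large cap was pressed (over 3 mm) while the drawer was still open (over 6 mm) (value of joint drawer above 0.006 m and value of joint any of cap_left, cap_right above 0.003 m).
It fails at once if one large cap was pressed down (over 5.5 mm) without the other (under 2 mm) ((value of joint cap_left above 0.0055 m and value of joint cap_right below 0.002 m) or (value of joint cap_right above 0.0055 m and value of joint cap_left below 0.002 m)).
It fails at once if the small key was pressed (over 2 mm) (value of joint small_key above 0.002 m).
It fails at once if the reset box was lifted, shoved (over 15 mm) or tipped (distance of reset_box from where it was at the start of the episode above 0.015 m or angle between reset_box's own z axis and vertical above 0.1 rad).
It fails at once if a bystander was lifted or moved over 30 mm (distance of any of objective_mid, oil_bottle_mid, slide_box_mid from where it was at the start of the episode above 0.03 m).
It also fails if it takes over 50 s, if anything falls off the work surface, if the arm or the gripper's body presses on something with over 40 N, if the wrist force passes 120 N, or if a joint passes its speed limit or range.

ROBOT

A 6-joint arm with a two-finger parallel gripper is mounted at the origin on the work surface. World frame = base frame: x ahead of the robot, y to its left, z up, the work surface at z = 0. Lengths are in m, angles in degrees, forces in N, time in s.
With the tool pointing down it reaches from about 0.3 to 0.775 m from the base axis. Payload 14.6 kg.
Tool frame: the origin (TCP) lies midway between the tips of the shut fingers; the grasp point (between the pads) lies 19 mm behind it; z points along the fingers, x is the direction in which the jaws open and shut, and the axes are right-handed (so a half turn about z gives the same grasp; the last joint's range is limited). The gripper opens to 94 mm and grips with 3 to 60 N. Pads are 16 mm wide; open, the fingers measure 119 mm over their backs; the gripper's body (75 mm by 177 mm) begins 78 mm behind the grasp point.
Start: joints at [-72.8, 17.183, 87.147, -0, 75.671, -3.816], TCP at [0.197, -0.513, 0.205] pointing down, gripper open.
Joint ranges: [-173.82, 173.82], [-45.26, 126.66], [13.44, 144.39], [-59.66, 239.66], [0, 175.72], [-146.38, 146.38]. Speed limits (degrees/s): [127.2, 127.2, 147.25, 180, 180, 180].

INTERFACE

Orientations are given as [roll, pitch, yaw] about the fixed x, y, z axes, in that order (R = Rz(yaw) Ry(pitch) Rx(roll)).
In Python, from bench import state, vision, workorder gives the robot as it stands.
- The arm moves only by the tool carry_out, never from a script. Its argument "increments" is a list of rows, each an object with "dp": the shift along the tool's x, y, z in cm, a list of three; "twist": the turn, a rotation vector about the tool's x, y, z in rad, a list of three; "grip": the opening, from -1 (shut) to 1 (fully open), so that 0 is half open. A call has 1 to 20 rows; each row shifts and turns the commanded pose from where the row before left it, along the tool's axes as they then stand; what a row does not reach is not made up. A row lasts 1/12 s, in which the tool goes at most 41.7 mm and 7.16 degrees, less where a joint would pass 70% of its speed; a pose out of reach is approached as far as the arm can. A call is refused whole if a number of a shift passes 4.17 or a number of a turn 0.125, either way. A call with a gripper value outside its range is refused whole. The fingers move at their own pace and stop on an object; "force" is the grip in N (left out, the last holds). Time passes only in rows, so rows that do not move let the fingers close. It gives the time, the measured TCP pose, the force and the opening at its end, in the units of the state.
- state(): the state, without advancing time (a new reading comes with each control period).
- vision.read_camera(name): name is "scene" or "top" or "wrist"; returns (picture, depth): 384x512x3 uint8, red, green, blue; 384x512 float32, m along the optical axis (not along the pixel's ray), 0 where there is no reading.
- vision.get_calibration(name): a dict with "intrinsics" (3x3 intrinsics, pixels), "extrinsics" (4x4, takes a point from world to camera coordinates). Camera axes: x right, y down, z forward; pixel columns grow to the right and rows downward; lengths in m; the calibration is good to about 2 mm. The wrist camera is an equidistant fisheye: a pixel r from the principal point sees the ray r / f radians off the axis. A picture is of the moment at which its call begins: read the wrist's pose just before it. get_calibration takes no time and is no camera call; for the wrist camera it gives the pose at the moment of the call.
- workorder.close_job(): hands the job in, once; it reports no verdict.
The state is a dict: "time": time; "qpos": joint angles; "joint_velocities": joint speeds; "effort": joint torques, N m; "eef_pos": TCP position; "tcp_rot": TCP orientation; "wrist_force": force on the tool from outside, world axes, zero at the start; "torque": the same for the moment, N m; "grip_width": finger opening in m.
Only numpy, scipy, OpenCV 4.12 (cv2) and the standard library are available. Lean on these libraries where they do the work, as an engineer would, in place of code of your own. Each camera call takes 0.05 s, during which the arm holds its last target.

## Working session

There is one attempt and no reset: what is moved stays moved. The work goes in short steps, Python scripts to look and compute and a tool call to move; the robot and the scene stay as the last step left them, time stands still between calls to the robot, and variables do not carry over. Pictures are saved under pics/ and viewed, and the job is handed in when it is done.

Besides the shell and the picture viewer there is one more tool, called after "Request:" as name([rows], argument=value, ...), one row to a line, values as JSON. carry_out: Moves the arm, as the interface text tells. Its arguments: {"type":"object","properties":{"increments":{"type":"array","items":{"type":"object","properties":{"dp":{"type":"array","items":{"type":"number"}},"twist":{"type":"array","items":{"type":"number"}},"grip":{"type":"number"}}}},"force":{"type":"number"}},"required":["increments"]}

```bash
ls; mkdir -p pics
python3 - <<'E'
from bench import state, vision, workorder
import cv2,numpy as np
print(state())
for n in("scene","top"):
    im,d=vision.read_camera(n); cv2.imwrite(f"pics/{n}1.png",im[:,:,::-1]); np.savez(f"{n}1.npz",im=im,d=d,**vision.get_calibration(n))
    print(vision.get_calibration(n))
E
```

```text
pics
{'time': 0.0, 'qpos': array([-7.27994155e+01,  1.72132237e+01,  8.71808527e+01, -3.28904250e-04,
        7.56729550e+01, -3.81460131e+00]), 'joint_velocities': array([ 0.02281089, -0.07989536,  0.0071695 , -0.027048  ,  0.11200668,
       -0.09811323]), 'effort': array([ 1.34010730e-03, -5.31801724e+01, -3.52733302e+01,  7.09013594e-02,
        2.43357383e-02, -5.32563092e-05]), 'eef_pos': array([ 0.19716327, -0.51314704,  0.20490529]), 'tcp_rot': array([-1.79995858e+02,  6.69041130e-02, -6.89847302e+01]), 'wrist_force': array([-0.01430665, -0.40902137, -0.27527917]), 'torque': array([0.01188995, 0.0309482 , 0.0143112 ]), 'grip_width': 0.09387370971850348}
{'intrinsics': array([[398.00414485,   0.        , 254.18323789],
       [  0.        , 398.00414485, 194.82783449],
       [  0.        ,   0.        ,   1.        ]]), 'extrinsics': array([[ 0.81684741,  0.57660309,  0.01700543, -0.51841572],
       [ 0.32750119, -0.43928494, -0.83652359, -0.15831107],
       [-0.47487186,  0.68888142, -0.54766696,  1.24134153],
       [ 0.        ,  0.        ,  0.        ,  1.        ]])}
{'intrinsics': array([[429.1561678 ,   0.        , 261.50793742],
       [  0.        , 429.1561678 , 190.48402391],
       [  0.        ,   0.        ,   1.        ]]), 'extrinsics': array([[ 1.19910451e-03, -9.99840641e-01,  1.78116377e-02,
        -8.39266892e-04],
       [-9.99055354e-01, -1.97150651e-03, -4.34109746e-02,
         6.31600713e-01],
       [ 4.34391725e-02, -1.77427577e-02, -9.98898510e-01,
         8.85723978e-01],
       [ 0.00000000e+00,  0.00000000e+00,  0.00000000e+00,
         1.00000000e+00]])}
```

View pics/scene1.png

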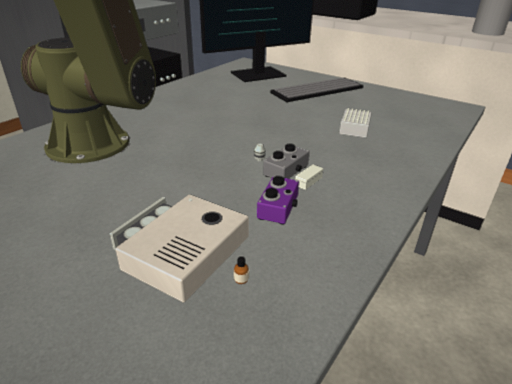

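View pics/top1.png

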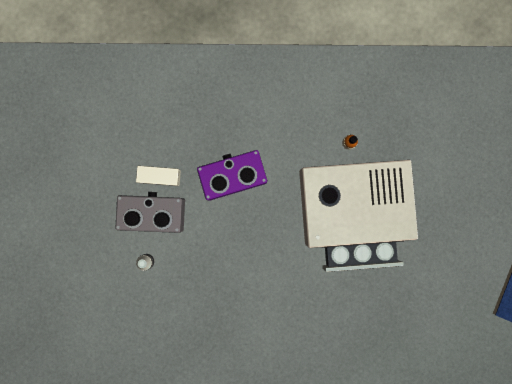

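The top view shows two candidates for the box: the grey one at (150,214), with caps at about (132,218) and (162,219), and a purple look-alike at (233,175). The description calls for the grey one. The drawer plate runs from (325,269) to (403,263). The objective is at (145,262), the slide box at (158,176) and the bottle at (351,141). Next I'll measure and take a close crop.

```bash
cat > h.py <<'E'
import numpy as np,cv2
def load(n):
    z=np.load(n);return z['im'],z['d'],z['intrinsics'],z['extrinsics']
def cloud(d,K,E):
    v,u=np.indices(d.shape)
    P=np.stack([(u-K[0,2])/K[0,0]*d,(v-K[1,2])/K[1,1]*d,d],-1)
    return (P-E[:3,3])@E[:3,:3]
def atz(u,v,z,K,E):
    r=E[:3,:3].T@np.array([(u-K[0,2])/K[0,0],(v-K[1,2])/K[1,1],1]);o=-E[:3,:3].T@E[:3,3]
    return o+r*(z-o[2])/r[2]
E
python3 - <<'E'
from h import *
im,d,K,E=load('top1.npz');W=cloud(d,K,E)
print('bench z',np.median(W[300:,200:300,2]))
cv2.imwrite('pics/crop1.png',cv2.resize(im[150:285,95:285,::-1],None,fx=4,fy=4,interpolation=cv2.INTER_CUBIC))
cv2.imwrite('pics/crop2.png',cv2.resize(im[140:285,290:430,::-1],None,fx=4,fy=4,interpolation=cv2.INTER_CUBIC))
def rect(u0,u1,v0,v1,zl,zh):
    m=np.zeros(d.shape,bool);m[v0:v1,u0:u1]=1;m&=(W[...,2]>zl)&(W[...,2]<zh)&(d>0)
    p=W[m][:,:2].astype(np.float32);r=cv2.minAreaRect(p*1000);print(m.sum(),np.median(W[m][:,2]),r)
    return r
rect(105,195,188,245,.043,.075)
rect(190,275,145,205,.043,.075)
rect(295,425,150,255,.06,.075)
rect(315,412,255,276,.045,.07)
rect(130,160,250,275,.035,.06)
rect(340,360,130,150,.03,.07)
rect(130,185,160,188,.02,.04)
# caps
g=cv2.cvtColor(im,cv2.COLOR_RGB2GRAY)
for (u0,u1,v0,v1) in((120,145,205,232),(150,175,205,232)):
    m=np.zeros(d.shape,np.uint8);m[v0:v1,u0:u1]=(g[v0:v1,u0:u1]<25)
    M=cv2.moments(m,True);u,v=M['m10']/M['m00'],M['m01']/M['m00'];print('cap',u,v,M['m00'],atz(u,v,.066,K,E),W[int(v),int(u)])
E
```

```text
bench z 0.0010672998431208707
2271 0.05187611010794284 ((583.4782104492188, 227.4137420654297), (130.94894409179688, 69.90251922607422), 87.57249450683594)
2222 0.05187243765003964 ((662.283935546875, 60.875823974609375), (70.17290496826172, 129.92483520507812), 16.561203002929688)
8877 0.06618645470722627 ((604.1384887695312, -193.47816467285156), (161.4090576171875, 219.8276824951172), 4.265632629394531)
1000 0.05086449694639644 ((488.81689453125, -201.88414001464844), (30.768625259399414, 154.49583435058594), 2.9995908737182617)
186 0.04460708323771555 ((485.234375, 238.84945678710938), (29.51240348815918, 30.46595573425293), 12.1823091506958)
137 0.037375907927759286 ((733.4068603515625, -184.343505859375), (24.954835891723633, 25.41505241394043), 0.29245761036872864)
726 0.031021511345060336 ((661.6749877929688, 215.28012084960938), (85.44532012939453, 35.55106735229492), 85.78462982177734)
cap 131.75776397515529 217.96273291925465 161.0 [0.5749751  0.25510488 0.066     ] [0.57683282 0.256955   0.06477808]
cap 161.3815789473684 219.1315789473684 152.0 [0.57273648 0.19730894 0.066     ] [0.5730058  0.19794034 0.06654164]
```

Run:
```python
from bench import vision
print(vision.get_calibration("wrist"))
```

```text
{'intrinsics': array([[297.31863964,   0.        , 260.4226313 ],
       [  0.        , 297.31863964, 189.09549174],
       [  0.        ,   0.        ,   1.        ]]), 'extrinsics': array([[ 0.35882323, -0.93340333, -0.00202709, -0.54946178],
       [-0.90605337, -0.34882947,  0.23955228, -0.02569438],
       [-0.22430601, -0.08412027, -0.97088135,  0.39173276],
       [ 0.        ,  0.        ,  0.        ,  1.        ]])}
```

View pics/crop1.png

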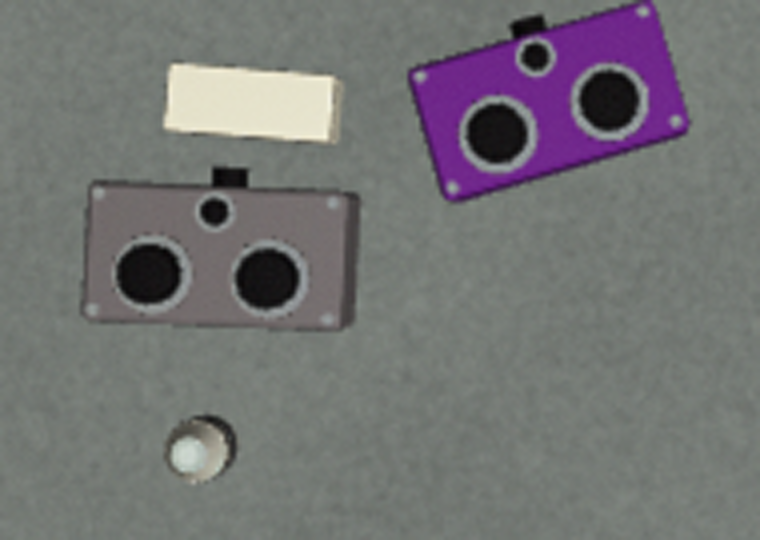

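View pics/crop2.png

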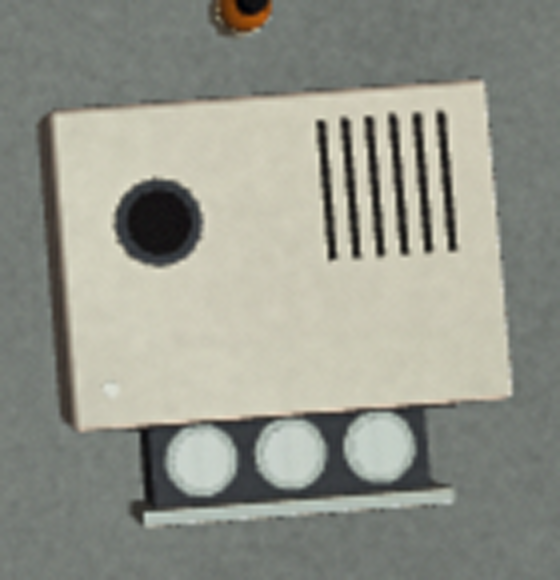

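The crop confirms the grey box, with its caps in light collars and its small key on the far side. Now I'll refine the drawer face and work out the moves.

```bash
cat >> h.py <<'E'
from scipy.spatial.transform import Rotation as R
def delta(target,yaw):
    from bench import state
    s=state();r=R.from_euler('xyz',s['tcp_rot'],degrees=True);rt=R.from_euler('xyz',[180,0,yaw],degrees=True)
    print('t',s['time'],'pos',s['eef_pos'].round(4),'rot',s['tcp_rot'].round(2),'F',s['wrist_force'].round(2),'grip',s['grip_width'])
    print('twist rad',(r.inv()*rt).as_rotvec().round(4),'dp cm after twist',(rt.inv().apply(np.array(target)-s['eef_pos'])*100).round(2), 'dp now',(r.inv().apply(np.array(target)-s['eef_pos'])*100).round(2))
UO=np.array([.6041,-.1935]);UY=4.27
def unit(x,y):
    c,s=np.cos(np.radians(UY)),np.sin(np.radians(UY));return UO+[c*x-s*y,s*x+c*y]
E
python3 - <<'E'
from h import *
im,d,K,E=load('top1.npz');W=cloud(d,K,E)
# drawer front edge in unit frame
c,s=np.cos(np.radians(UY)),np.sin(np.radians(UY))
L=(W[...,:2]-UO)@np.array([[c,-s],[s,c]])
m=np.zeros(d.shape,bool);m[250:280,310:415]=1;m&=(W[...,2]>.05)&(W[...,2]<.065)
print('plate unit-frame x',np.percentile(L[m][:,0],[1,5,50,95]),'y',np.percentile(L[m][:,1],[1,99]),m.sum())
m=np.zeros(d.shape,bool);m[150:256,295:425]=1;m&=(W[...,2]>.06)
print('unit x',np.percentile(L[m][:,0],[.5,99.5]),'y',np.percentile(L[m][:,1],[.5,99.5]))
# purple/blue thing
print('blue',W[290,505],W[310,505])
p=unit(-.165,0);print(p);delta([*p,.205],-90+UY)
E
```

```text
plate unit-frame x [-0.12909901 -0.12796985 -0.11301471 -0.09393266] y [-0.07438138  0.07511615] 796
unit x [-0.07937268  0.07962628] y [-0.10801368  0.20990087]
blue [ 0.42407369 -0.50975934  0.01500767] [ 0.38207053 -0.51030178  0.01240444]
[ 0.439558   -0.20578534]
t 0.1 pos [ 0.1972 -0.5132  0.205 ] rot [-1.800e+02  6.000e-02 -6.898e+01] F [0.06 0.19 0.05] grip 0.09406022345564886
twist rad [1.000e-04 1.000e-03 2.923e-01] dp cm after twist [-28.85 -26.46  -0.  ] dp now [-2.000e+01 -3.365e+01  2.000e-02]
```

Request:
carry_out([
  {"twist": [0, 0, 0.073], "grip": -0.02},
  {"twist": [0, 0, 0.073], "grip": -0.02},
  {"twist": [0, 0, 0.073], "grip": -0.02},
  {"twist": [0, 0, 0.073], "grip": -0.02},
  {"dp": [-1, -0.9, 0]},
  {"dp": [-2, -1.8, 0]},
  {"dp": [-2.1, -1.95, 0]},
  {"dp": [-2.1, -1.95, 0]},
  {"dp": [-2.1, -1.95, 0]},
  {"dp": [-2.1, -1.95, 0]},
  {"dp": [-2.1, -1.95, 0]},
  {"dp": [-2.1, -1.95, 0]},
  {"dp": [-2.1, -1.95, 0]},
  {"dp": [-2.1, -1.95, 0]},
  {"dp": [-2.1, -1.95, 0]},
  {"dp": [-2.1, -1.95, 0]},
  {"dp": [-2.1, -1.95, 0]},
  {"dp": [-2, -1.8, 0]},
  {"dp": [-0.75, -0.5, 0]},
  {"dp": [0, 0, 0]},
])

```text
schema error: expected keys dp, twist, grip
```

Run:
```python
from h import *
p=unit(-.165,0);delta([*p,.030],-90+UY)
```

```text
t 0.1 pos [ 0.1972 -0.5132  0.205 ] rot [-1.800e+02  6.000e-02 -6.898e+01] F [0.06 0.19 0.05] grip 0.09406022345564886
twist rad [1.000e-04 1.000e-03 2.923e-01] dp cm after twist [-28.85 -26.46  17.5 ] dp now [-19.99 -33.65  17.52]
```

Request:
carry_out([
  {"dp": [0, 0, 0], "twist": [0, 0, 0.073], "grip": -0.02},
  {"dp": [0, 0, 0], "twist": [0, 0, 0.073], "grip": -0.02},
  {"dp": [0, 0, 0], "twist": [0, 0, 0.073], "grip": -0.02},
  {"dp": [0, 0, 0], "twist": [0, 0, 0.073], "grip": -0.02},
  {"dp": [-1, -0.9, 0], "twist": [0, 0, 0], "grip": -0.02},
  {"dp": [-2, -1.8, 0], "twist": [0, 0, 0], "grip": -0.02},
  {"dp": [-2.1, -1.95, 0], "twist": [0, 0, 0], "grip": -0.02},
  {"dp": [-2.1, -1.95, 0], "twist": [0, 0, 0], "grip": -0.02},
  {"dp": [-2.1, -1.95, 0], "twist": [0, 0, 0], "grip": -0.02},
  {"dp": [-2.1, -1.95, 0], "twist": [0, 0, 0], "grip": -0.02},
  {"dp": [-2.1, -1.95, 0], "twist": [0, 0, 0], "grip": -0.02},
  {"dp": [-2.1, -1.95, 0], "twist": [0, 0, 0], "grip": -0.02},
  {"dp": [-2.1, -1.95, 0], "twist": [0, 0, 0], "grip": -0.02},
  {"dp": [-2.1, -1.95, 0], "twist": [0, 0, 0], "grip": -0.02},
  {"dp": [-2.1, -1.95, 0], "twist": [0, 0, 0], "grip": -0.02},
  {"dp": [-2.1, -1.95, 0], "twist": [0, 0, 0], "grip": -0.02},
  {"dp": [-2.1, -1.95, 0], "twist": [0, 0, 0], "grip": -0.02},
  {"dp": [-2, -1.8, 0], "twist": [0, 0, 0], "grip": -0.02},
  {"dp": [-0.75, -0.5, 0], "twist": [0, 0, 0], "grip": -0.02},
  {"dp": [0, 0, 0], "twist": [0, 0, 0], "grip": -0.02},
])

```text
time: 1.77
eef_pos: [0.4399, -0.2041, 0.2052]
tcp_rot: [180.0, 0.0, -85.5]
wrist_force: [-1.2, -0.7, 0.1]
grip_width: 0.0464
```

Run:
```python
from h import *
p=unit(-.165,0);delta([*p,.030],-90+UY)
```

```text
t 1.7667 pos [ 0.4399 -0.2041  0.2052] rot [ 1.7998e+02  2.0000e-02 -8.5460e+01] F [-1.2  -0.72  0.06] grip 0.046353355371408916
twist rad [0.0003 0.0004 0.0047] dp cm after twist [ 0.17  0.05 17.52] dp now [ 0.17  0.04 17.52]
```

Request:
carry_out([
  {"dp": [0, 0, 1], "twist": [0, 0, 0], "grip": -0.02},
  {"dp": [0, 0, 2], "twist": [0, 0, 0], "grip": -0.02},
  {"dp": [0, 0, 2.5], "twist": [0, 0, 0], "grip": -0.02},
  {"dp": [0, 0, 2.5], "twist": [0, 0, 0], "grip": -0.02},
  {"dp": [0, 0, 2.5], "twist": [0, 0, 0], "grip": -0.02},
  {"dp": [0, 0, 2.5], "twist": [0, 0, 0], "grip": -0.02},
  {"dp": [0, 0, 2], "twist": [0, 0, 0], "grip": -0.02},
  {"dp": [0, 0, 1.5], "twist": [0, 0, 0], "grip": -0.02},
  {"dp": [0, 0, 1], "twist": [0, 0, 0], "grip": -0.02},
  {"dp": [0, 0, 0], "twist": [0, 0, 0], "grip": -0.02},
  {"dp": [0, 0, 0], "twist": [0, 0, 0], "grip": -0.02},
  {"dp": [0, 0, 0], "twist": [0, 0, 0], "grip": -0.02},
])

```text
time: 2.77
eef_pos: [0.4396, -0.2065, 0.0313]
tcp_rot: [-179.9, -0.0, -85.7]
wrist_force: [-0.7, 0.3, -0.9]
grip_width: 0.0459
```

Run:
```python
from h import *
from bench import vision
p=unit(-.096,0);delta([*p,.030],-90+UY)
for n in("scene","wrist"):
    im,d=vision.read_camera(n); cv2.imwrite(f"pics/{n}2.png",im[:,:,::-1])
```

```text
t 2.7667 pos [ 0.4396 -0.2065  0.0313] rot [-1.7994e+02 -4.0000e-02 -8.5740e+01] F [-0.65  0.31 -0.88] grip 0.04593384175628794
twist rad [-0.001  -0.0007 -0.0001] dp cm after twist [-0.07 -6.9   0.13] dp now [-0.08 -6.9   0.13]
```

View pics/wrist2.png

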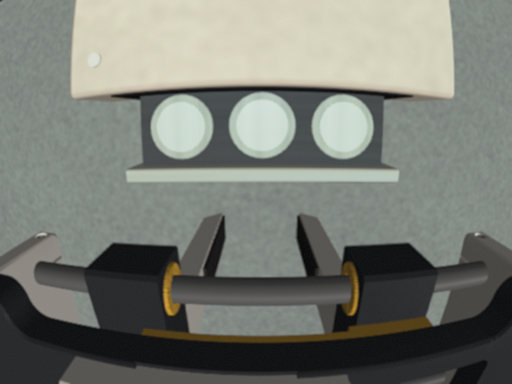

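The wrist view shows both fingertips, at (218,218) and (303,218), squarely in front of the drawer plate, which spans (128..398, 175). I'll push now and slow down near home.

Request:
carry_out([
  {"dp": [0, -0.6, 0], "twist": [0, 0, 0], "grip": -0.02},
  {"dp": [0, -0.6, 0], "twist": [0, 0, 0], "grip": -0.02},
  {"dp": [0, -0.4, 0], "twist": [0, 0, 0], "grip": -0.02},
  {"dp": [0, -0.3, 0], "twist": [0, 0, 0], "grip": -0.02},
  {"dp": [0, -0.3, 0], "twist": [0, 0, 0], "grip": -0.02},
  {"dp": [0, -0.3, 0], "twist": [0, 0, 0], "grip": -0.02},
  {"dp": [0, -0.3, 0], "twist": [0, 0, 0], "grip": -0.02},
  {"dp": [0, -0.3, 0], "twist": [0, 0, 0], "grip": -0.02},
  {"dp": [0, -0.3, 0], "twist": [0, 0, 0], "grip": -0.02},
  {"dp": [0, -0.3, 0], "twist": [0, 0, 0], "grip": -0.02},
  {"dp": [0, -0.3, 0], "twist": [0, 0, 0], "grip": -0.02},
  {"dp": [0, -0.3, 0], "twist": [0, 0, 0], "grip": -0.02},
  {"dp": [0, -0.3, 0], "twist": [0, 0, 0], "grip": -0.02},
  {"dp": [0, -0.3, 0], "twist": [0, 0, 0], "grip": -0.02},
  {"dp": [0, -0.3, 0], "twist": [0, 0, 0], "grip": -0.02},
  {"dp": [0, -0.3, 0], "twist": [0, 0, 0], "grip": -0.02},
  {"dp": [0, -0.3, 0], "twist": [0, 0, 0], "grip": -0.02},
  {"dp": [0, -0.3, 0], "twist": [0, 0, 0], "grip": -0.02},
  {"dp": [0, 0, 0], "twist": [0, 0, 0], "grip": -0.02},
  {"dp": [0, 0, 0], "twist": [0, 0, 0], "grip": -0.02},
])

```text
time: 4.53
eef_pos: [0.5007, -0.2015, 0.0305]
tcp_rot: [-179.9, -0.0, -85.7]
wrist_force: [-0.3, -0.4, -0.3]
grip_width: 0.0461
```

Run:
```python
from h import *
p=unit(-.096,0);delta([*p,.030],-90+UY)
```

```text
t 4.5333 pos [ 0.5007 -0.2015  0.0305] rot [-1.7995e+02 -3.0000e-02 -8.5710e+01] F [-0.28 -0.4  -0.33] grip 0.04608265191376783
twist rad [-0.0009 -0.0005  0.0003] dp cm after twist [-0.03 -0.77  0.05] dp now [-0.03 -0.77  0.05]
```

Request:
carry_out([
  {"dp": [0, -0.15, 0], "twist": [0, 0, 0], "grip": -0.02},
  {"dp": [0, -0.15, 0], "twist": [0, 0, 0], "grip": -0.02},
  {"dp": [0, -0.15, 0], "twist": [0, 0, 0], "grip": -0.02},
  {"dp": [0, -0.15, 0], "twist": [0, 0, 0], "grip": -0.02},
])

```text
time: 4.87
eef_pos: [0.5064, -0.2011, 0.0306]
tcp_rot: [-180.0, -0.0, -85.7]
wrist_force: [-2.9, -0.5, 1.2]
grip_width: 0.0458
```

Request:
carry_out([
  {"dp": [0, -0.1, 0], "twist": [0, 0, 0], "grip": -0.02},
  {"dp": [0, -0.1, 0], "twist": [0, 0, 0], "grip": -0.02},
])

```text
time: 5.03
eef_pos: [0.5073, -0.201, 0.0305]
tcp_rot: [179.8, 0.0, -85.7]
wrist_force: [-19.7, -3.2, 11.9]
grip_width: 0.0459
```

Request:
carry_out([
  {"dp": [0, -0.1, 0], "twist": [0, 0, 0], "grip": -0.02},
  {"dp": [0, 0, 0], "twist": [0, 0, 0], "grip": -0.02},
])

```text
time: 5.2
eef_pos: [0.5073, -0.201, 0.0305]
tcp_rot: [179.7, 0.0, -85.7]
wrist_force: [-21.3, -3.0, 14.8]
grip_width: 0.046
```

Force rose sharply at the stop, with the TCP about 97 mm from the unit's origin (88 mm plus half a finger). I'll hold briefly, then back off and rise.

Request:
carry_out([
  {"dp": [0, 0, 0], "twist": [0, 0, 0], "grip": -0.02},
  {"dp": [0, 0, 0], "twist": [0, 0, 0], "grip": -0.02},
  {"dp": [0, 0.4, 0], "twist": [0, 0, 0], "grip": -0.02},
  {"dp": [0, 0.8, 0], "twist": [0, 0, 0], "grip": -0.02},
  {"dp": [0, 1.2, 0], "twist": [0, 0, 0], "grip": -0.02},
  {"dp": [0, 1.2, 0], "twist": [0, 0, 0], "grip": -0.02},
  {"dp": [0, 0.5, -1], "twist": [0, 0, 0], "grip": -0.02},
  {"dp": [0, 0, -2], "twist": [0, 0, 0], "grip": -0.02},
  {"dp": [0, 0, -2.5], "twist": [0, 0, 0], "grip": -0.02},
  {"dp": [0, 0, -2.5], "twist": [0, 0, 0], "grip": -0.02},
  {"dp": [0, 0, -2], "twist": [0, 0, 0], "grip": -0.02},
  {"dp": [0, 0, -1], "twist": [0, 0, 0], "grip": -0.02},
  {"dp": [0, 0, 0], "twist": [0, 0, 0], "grip": -0.02},
  {"dp": [0, 0, 0], "twist": [0, 0, 0], "grip": -0.02},
])

```text
time: 6.37
eef_pos: [0.4683, -0.2037, 0.1403]
tcp_rot: [-180.0, -0.0, -85.7]
wrist_force: [-1.0, 0.4, -0.4]
grip_width: 0.0457
```

Run:
```python
from h import *
from bench import vision
E=vision.get_calibration("wrist")
im,d=vision.read_camera("wrist"); cv2.imwrite("pics/wrist3.png",im[:,:,::-1])
im,d=vision.read_camera("scene"); cv2.imwrite("pics/scene3.png",cv2.resize(im[170:320,80:280,::-1],None,fx=3,fy=3))
delta([.5737-.03,.227,.14],-92.3)
```

```text
t 6.4667 pos [ 0.4679 -0.2035  0.1392] rot [ 1.7991e+02  6.0000e-02 -8.5720e+01] F [ 0.19 -0.6   0.11] grip 0.0461300758423033
twist rad [0.0016 0.0009 0.1149] dp cm after twist [-43.32  -5.85  -0.08] dp now [-42.36 -10.78  -0.05]
```

View pics/wrist3.png

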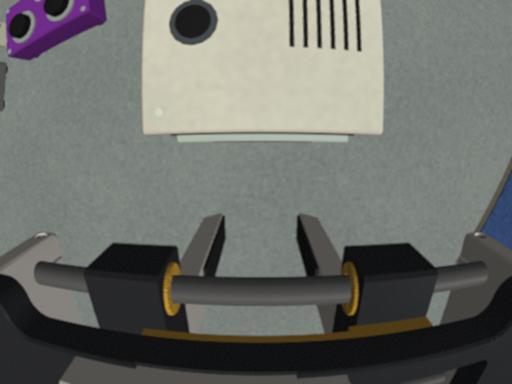

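View pics/scene3.png

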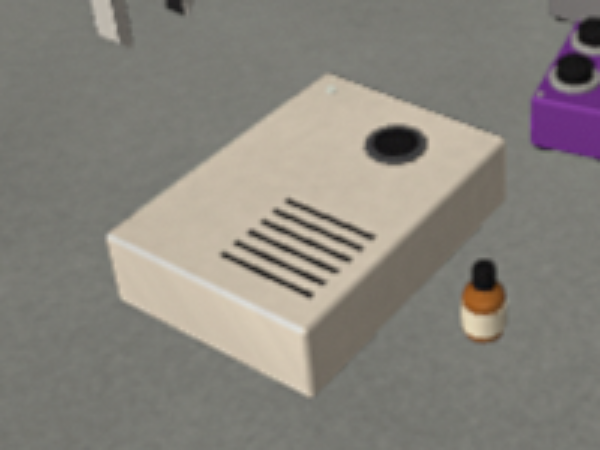

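The drawer is home: the plate sits flush against the front at (262,137). Next I move over to the reset box.

Request:
carry_out([
  {"dp": [0, 0, 0], "twist": [0, 0, 0.0575], "grip": -0.02},
  {"dp": [0, 0, 0], "twist": [0, 0, 0.0575], "grip": -0.02},
  {"dp": [-1.3, -0.15, 0], "twist": [0, 0, 0], "grip": -0.02},
  {"dp": [-2.5, -0.4, 0], "twist": [0, 0, 0], "grip": -0.02},
  {"dp": [-2.7, -0.4, 0], "twist": [0, 0, 0], "grip": -0.02},
  {"dp": [-2.7, -0.4, 0], "twist": [0, 0, 0], "grip": -0.02},
  {"dp": [-2.7, -0.4, 0], "twist": [0, 0, 0], "grip": -0.02},
  {"dp": [-2.7, -0.4, 0], "twist": [0, 0, 0], "grip": -0.02},
  {"dp": [-2.7, -0.4, 0], "twist": [0, 0, 0], "grip": -0.02},
  {"dp": [-2.7, -0.4, 0], "twist": [0, 0, 0], "grip": -0.02},
  {"dp": [-2.7, -0.4, 0], "twist": [0, 0, 0], "grip": -0.02},
  {"dp": [-2.7, -0.4, 0], "twist": [0, 0, 0], "grip": -0.02},
  {"dp": [-2.7, -0.4, 0], "twist": [0, 0, 0], "grip": -0.02},
  {"dp": [-2.7, -0.4, 0], "twist": [0, 0, 0], "grip": -0.02},
  {"dp": [-2.7, -0.4, 0], "twist": [0, 0, 0], "grip": -0.02},
  {"dp": [-2.7, -0.3, 0], "twist": [0, 0, 0], "grip": -0.02},
  {"dp": [-2.7, -0.2, 0], "twist": [0, 0, 0], "grip": -0.02},
  {"dp": [-2.7, -0.2, 0], "twist": [0, 0, 0], "grip": -0.02},
  {"dp": [-1.7, 0, 0], "twist": [0, 0, 0], "grip": -0.02},
  {"dp": [0, 0, 0], "twist": [0, 0, 0], "grip": -0.02},
])

```text
time: 8.13
eef_pos: [0.5411, 0.2299, 0.1391]
tcp_rot: [179.9, -0.0, -92.0]
wrist_force: [0.2, -0.5, 0.0]
grip_width: 0.0465
```

Request:
carry_out([
  {"dp": [0, 0, 0], "twist": [0, 0, 0], "grip": -0.02},
  {"dp": [0, 0, 0], "twist": [0, 0, 0], "grip": -0.02},
])

```text
time: 8.3
eef_pos: [0.5417, 0.2263, 0.1398]
tcp_rot: [179.9, -0.0, -92.3]
wrist_force: [0.7, -0.2, -0.2]
grip_width: 0.0458
```

Run:
```python
from h import *
from bench import vision,state
c=vision.get_calibration("wrist");print(state()['eef_pos'])
im,d=vision.read_camera("wrist"); cv2.imwrite("pics/wrist4.png",im[:,:,::-1]);np.savez("wrist4.npz",im=im,d=d,**c)
im,d=vision.read_camera("top");cv2.imwrite("pics/top4.png",im[:,:,::-1]);np.savez("top4.npz",im=im,d=d,**vision.get_calibration("top"))
delta([.5737,.227,.08],-92.3)
```

```text
[0.54171388 0.22627399 0.1397784 ]
t 8.4 pos [0.5421 0.2258 0.1402] rot [ 1.7998e+02 -1.0000e-02 -9.2330e+01] F [ 0.15 -0.36  0.01] grip 0.04611385233756207
twist rad [ 0.0004 -0.0002 -0.0005] dp cm after twist [-0.25 -3.15  6.02] dp now [-0.25 -3.16  6.02]
```

View pics/wrist4.png

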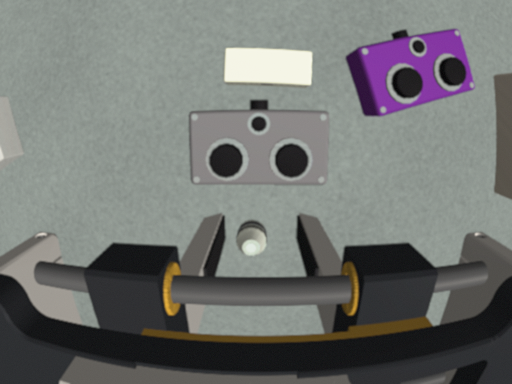

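The wrist view shows the grey box with caps at about (227,160) and (292,160), and the key behind at (259,124). I'll cross-check the cap positions from this view.

Run:
```python
from h import *
im,d,K,E=load('wrist4.npz')
g=cv2.cvtColor(im,cv2.COLOR_RGB2GRAY)
o=-E[:3,:3].T@E[:3,3]
for a in((205,250,138,182),(270,315,138,182),(250,268,115,133)):
    u0,u1,v0,v1=a;m=np.zeros(g.shape,np.uint8);m[v0:v1,u0:u1]=g[v0:v1,u0:u1]<25
    M=cv2.moments(m,True);u,v=M['m10']/M['m00'],M['m01']/M['m00']
    x,y=u-K[0,2],v-K[1,2];r=np.hypot(x,y);th=r/K[0,0]
    ray=E[:3,:3].T@np.array([x/r*np.sin(th),y/r*np.sin(th),np.cos(th)])
    z=.066 if a[0]!=250 else .056
    print(u,v,M['m00'],o+ray*(z-o[2])/ray[2])
    m,=[d[int(v),int(u)]];p=ray/np.cos(th)*m;print(o+p)
```

```text
231.8 147.0 10.0 [0.58611265 0.24896769 0.066     ]
[0.58621581 0.24886113 0.06705325]
281.73333333333335 153.0 30.0 [0.57918766 0.20628613 0.066     ]
[0.57937175 0.20638434 0.06747036]Traceback (most recent call last):
  File "<stdin>", line 7, in <module>
ZeroDivisionError: float division by zero
```

Run:
```python
from h import *
im,d,K,E=load('wrist4.npz')
g=cv2.cvtColor(im,cv2.COLOR_RGB2GRAY);print(g[160,200:320:4])
o=-E[:3,:3].T@E[:3,3]
for a,z in(((205,250,138,182),.066),((270,315,138,182),.066),((249,269,114,134),.056)):
    u0,u1,v0,v1=a;m=(g[v0:v1,u0:u1]<55).astype(np.uint8)
    n,l,s,c=cv2.connectedComponentsWithStats(m);k=1+s[1:,4].argmax();u,v=c[k]+[u0,v0]
    x,y=u-K[0,2],v-K[1,2];r=np.hypot(x,y);th=r/K[0,0]
    ray=E[:3,:3].T@np.array([x/r*np.sin(th),y/r*np.sin(th),np.cos(th)])
    print(u,v,s[k],o+ray*(z-o[2])/ray[2])
    print(o+ray/np.cos(th)*d[int(v),int(u)])
```

```text
[134 139 143  29  30  31  32  33  31  33  32 173 156 136 135 135 135 136
 170  32  31  31  33  34  34  34  33 118 156 137]
225.61813537675607 159.9220945083014 [  5   6  32  32 783] [0.57512586 0.25497089 0.066     ]
[0.57533308 0.25478772 0.06746779]
290.9231754161332 160.03201024327785 [  6   6  31  33 781] [0.57279381 0.19847061 0.066     ]
[0.57282283 0.19848944 0.06619297]
258.265625 123.4375 [  3   4  13  12 128] [0.60510092 0.22552864 0.056     ]
[0.60513451 0.22551573 0.05750316]
```

Wrist and top cameras agree within 1.5 mm. I'll position above the caps and descend to 80 mm.

Request:
carry_out([
  {"dp": [0, -0.5, 0], "twist": [0, 0, 0], "grip": -0.02},
  {"dp": [-0.1, -0.8, 0], "twist": [0, 0, 0], "grip": -0.02},
  {"dp": [-0.1, -0.8, 0], "twist": [0, 0, 0], "grip": -0.02},
  {"dp": [0, -0.7, 0], "twist": [0, 0, 0], "grip": -0.02},
  {"dp": [0, -0.37, 0.5], "twist": [0, 0, 0], "grip": -0.02},
  {"dp": [0, 0, 1], "twist": [0, 0, 0], "grip": -0.02},
  {"dp": [0, 0, 1.5], "twist": [0, 0, 0], "grip": -0.02},
  {"dp": [0, 0, 1.5], "twist": [0, 0, 0], "grip": -0.02},
  {"dp": [0, 0, 1], "twist": [0, 0, 0], "grip": -0.02},
  {"dp": [0, 0, 0.5], "twist": [0, 0, 0], "grip": -0.02},
  {"dp": [0, 0, 0], "twist": [0, 0, 0], "grip": -0.02},
  {"dp": [0, 0, 0], "twist": [0, 0, 0], "grip": -0.02},
  {"dp": [0, 0, 0], "twist": [0, 0, 0], "grip": -0.02},
])

```text
time: 9.48
eef_pos: [0.5743, 0.2274, 0.0812]
tcp_rot: [-179.9, 0.0, -92.3]
wrist_force: [-0.3, -0.0, -0.2]
grip_width: 0.0465
```

Run:
```python
from h import *
from bench import vision
im,d=vision.read_camera("wrist"); cv2.imwrite("pics/wrist5.png",cv2.resize(im[100:300,130:390,::-1],None,fx=3,fy=3)[:600])
im,d=vision.read_camera("scene"); cv2.imwrite("pics/scene5.png",cv2.resize(im[110:230,210:360,::-1],None,fx=5,fy=5,interpolation=cv2.INTER_CUBIC))
delta([.5738,.2267,.058],-92.3)
```

```text
t 9.5833 pos [0.5743 0.2274 0.0812] rot [-1.7993e+02  3.0000e-02 -9.2300e+01] F [ 0.21 -0.06  0.26] grip 0.046246267705686434
twist rad [-0.0012  0.0005 -0.    ] dp cm after twist [0.08 0.05 2.32] dp now [0.08 0.05 2.32]
```

View pics/wrist5.png

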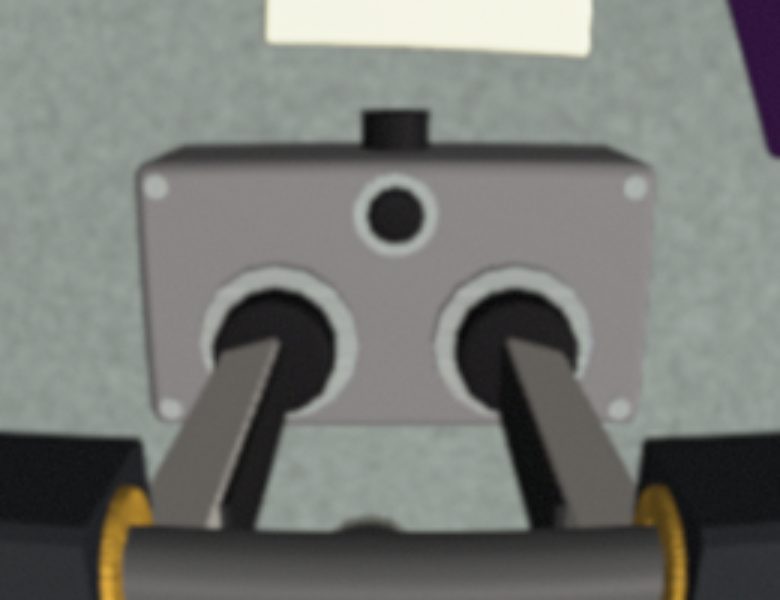

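View pics/scene5.png

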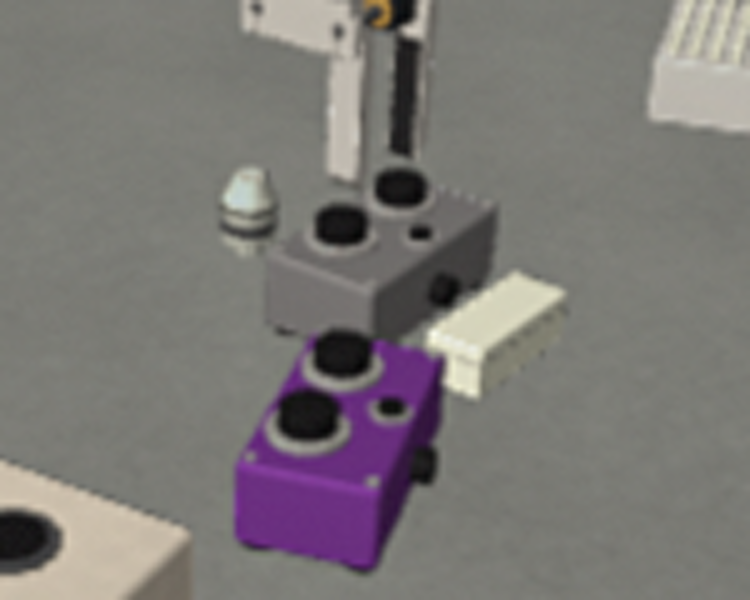

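Run:
```python
from h import *
from bench import vision,state
c=vision.get_calibration("wrist");K,E=c['intrinsics'],c['extrinsics'];s=state()
r=R.from_euler('xyz',s['tcp_rot'],degrees=True)
def pr(P):
    p=E[:3,:3]@P+E[:3,3];q=np.hypot(p[0],p[1]);th=np.arctan2(q,p[2]);u=K[:2,2]+K[0,0]*th*p[:2]/q
    return ((u-[130,100])*3).round(0)
for n,l in(('left in',[-.023,.008,0]),('left out',[-.0355,.008,0]),('left in far',[-.023,-.008,0]),('right in',[.023,.008,0]),('right out',[.0355,.008,0])):
    print(n,pr(s['eef_pos']+r.apply(l)))
for P in([.5748,.2555,.066],[.5726,.1982,.066]): 
    print('cap',pr(np.array(P)),'tool mm',(r.inv().apply(np.array(P)-s['eef_pos'])*1000).round(1))
```

```text
left in [286. 411.]
left out [230. 410.]
left in far [283. 342.]
right in [495. 411.]
right out [551. 410.]
cap [271. 356.] tool mm [-28.1   0.7  15.3]
cap [516. 356.] tool mm [29.3  0.6 15.2]
```

The fingertips project onto both caps and are centred within about 1 mm. The wrist camera looks from the far side, which explains the view. I'll press slowly now.

Request:
carry_out([
  {"dp": [0.05, 0.05, 0.3], "twist": [0, 0, 0], "grip": -0.02},
  {"dp": [0, 0, 0.3], "twist": [0, 0, 0], "grip": -0.02},
  {"dp": [0, 0, 0.3], "twist": [0, 0, 0], "grip": -0.02},
  {"dp": [0, 0, 0.3], "twist": [0, 0, 0], "grip": -0.02},
  {"dp": [0, 0, 0.2], "twist": [0, 0, 0], "grip": -0.02},
  {"dp": [0, 0, 0.2], "twist": [0, 0, 0], "grip": -0.02},
  {"dp": [0, 0, 0.2], "twist": [0, 0, 0], "grip": -0.02},
  {"dp": [0, 0, 0.2], "twist": [0, 0, 0], "grip": -0.02},
  {"dp": [0, 0, 0], "twist": [0, 0, 0], "grip": -0.02},
])

```text
time: 10.33
eef_pos: [0.5734, 0.2268, 0.0606]
tcp_rot: [180.0, -0.0, -92.3]
wrist_force: [-4.3, -1.0, 6.4]
grip_width: 0.0466
```

Request:
carry_out([
  {"dp": [0, 0, 0.15], "twist": [0, 0, 0], "grip": -0.02},
  {"dp": [0, 0, 0.15], "twist": [0, 0, 0], "grip": -0.02},
  {"dp": [0, 0, 0], "twist": [0, 0, 0], "grip": -0.02},
])

```text
time: 10.58
eef_pos: [0.5734, 0.2268, 0.0583]
tcp_rot: [-180.0, -0.0, -92.3]
wrist_force: [-4.8, -1.6, 9.9]
grip_width: 0.0459
```

Request:
carry_out([
  {"dp": [0, 0, 0.05], "twist": [0, 0, 0], "grip": -0.02},
  {"dp": [0, 0, 0], "twist": [0, 0, 0], "grip": -0.02},
  {"dp": [0, 0, 0], "twist": [0, 0, 0], "grip": -0.02},
  {"dp": [0, 0, 0], "twist": [0, 0, 0], "grip": -0.02},
  {"dp": [0, 0, 0], "twist": [0, 0, 0], "grip": -0.02},
  {"dp": [0, 0, 0], "twist": [0, 0, 0], "grip": -0.02},
])

```text
time: 11.08
eef_pos: [0.5735, 0.2268, 0.0582]
tcp_rot: [-180.0, -0.0, -92.3]
wrist_force: [-8.6, -2.9, 15.2]
grip_width: 0.0459
```

Run:
```python
from h import *
from bench import vision
im,d=vision.read_camera("wrist"); cv2.imwrite("pics/wrist6.png",cv2.resize(im[100:300,130:390,::-1],None,fx=3,fy=3)[:600])
im,d=vision.read_camera("scene"); cv2.imwrite("pics/scene6.png",cv2.resize(im[110:230,210:360,::-1],None,fx=5,fy=5,interpolation=cv2.INTER_CUBIC))
delta([.5738,.2267,.058],-92.3)
```

```text
t 11.1833 pos [0.5735 0.2268 0.0582] rot [-179.98    0.    -92.3 ] F [-7.98 -2.3  14.42] grip 0.04592126399160378
twist rad [-0.0003  0.     -0.    ] dp cm after twist [ 0.01 -0.03  0.02] dp now [ 0.01 -0.03  0.02]
```

View pics/wrist6.png

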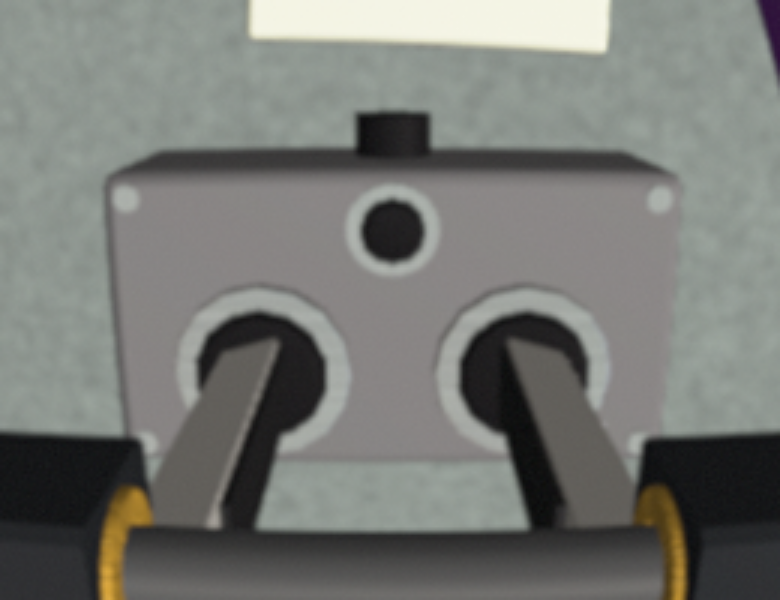

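View pics/scene6.png

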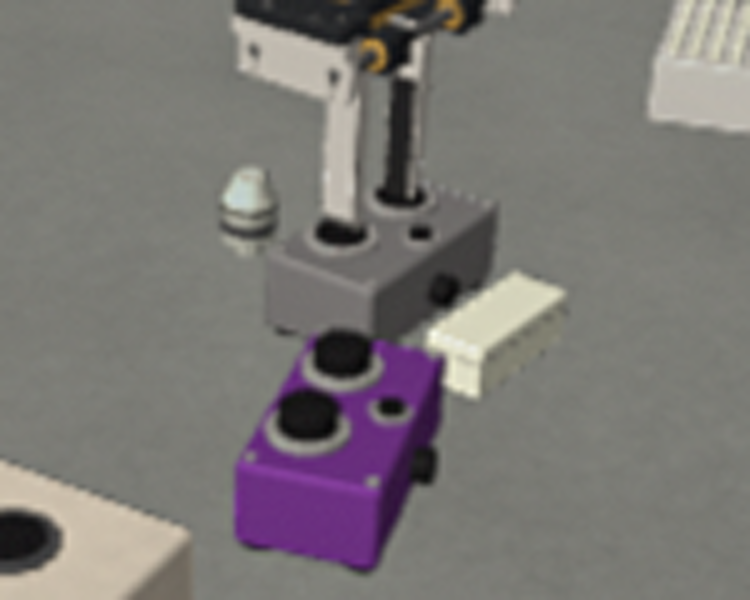

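Both fingertips are centred on the caps, which are both down at collar level, and the box has not moved. I'll keep holding.

Request:
carry_out([
  {"dp": [0, 0, 0], "twist": [0, 0, 0], "grip": -0.02},
  {"dp": [0, 0, 0], "twist": [0, 0, 0], "grip": -0.02},
  {"dp": [0, 0, 0], "twist": [0, 0, 0], "grip": -0.02},
  {"dp": [0, 0, 0], "twist": [0, 0, 0], "grip": -0.02},
  {"dp": [0, 0, 0], "twist": [0, 0, 0], "grip": -0.02},
  {"dp": [0, 0, 0], "twist": [0, 0, 0], "grip": -0.02},
  {"dp": [0, 0, 0], "twist": [0, 0, 0], "grip": -0.02},
  {"dp": [0, 0, 0], "twist": [0, 0, 0], "grip": -0.02},
  {"dp": [0, 0, 0], "twist": [0, 0, 0], "grip": -0.02},
  {"dp": [0, 0, 0], "twist": [0, 0, 0], "grip": -0.02},
  {"dp": [0, 0, 0], "twist": [0, 0, 0], "grip": -0.02},
  {"dp": [0, 0, 0], "twist": [0, 0, 0], "grip": -0.02},
  {"dp": [0, 0, 0], "twist": [0, 0, 0], "grip": -0.02},
  {"dp": [0, 0, 0], "twist": [0, 0, 0], "grip": -0.02},
  {"dp": [0, 0, 0], "twist": [0, 0, 0], "grip": -0.02},
  {"dp": [0, 0, 0], "twist": [0, 0, 0], "grip": -0.02},
  {"dp": [0, 0, 0], "twist": [0, 0, 0], "grip": -0.02},
  {"dp": [0, 0, 0], "twist": [0, 0, 0], "grip": -0.02},
  {"dp": [0, 0, 0], "twist": [0, 0, 0], "grip": -0.02},
  {"dp": [0, 0, 0], "twist": [0, 0, 0], "grip": -0.02},
])

```text
time: 12.85
eef_pos: [0.5735, 0.2268, 0.0582]
tcp_rot: [-180.0, 0.0, -92.3]
wrist_force: [-8.0, -2.1, 14.2]
grip_width: 0.046
```

Request:
carry_out([
  {"dp": [0, 0, 0], "twist": [0, 0, 0], "grip": -0.02},
  {"dp": [0, 0, 0], "twist": [0, 0, 0], "grip": -0.02},
  {"dp": [0, 0, 0], "twist": [0, 0, 0], "grip": -0.02},
  {"dp": [0, 0, 0], "twist": [0, 0, 0], "grip": -0.02},
  {"dp": [0, 0, 0], "twist": [0, 0, 0], "grip": -0.02},
  {"dp": [0, 0, 0], "twist": [0, 0, 0], "grip": -0.02},
  {"dp": [0, 0, 0], "twist": [0, 0, 0], "grip": -0.02},
  {"dp": [0, 0, 0], "twist": [0, 0, 0], "grip": -0.02},
])

```text
time: 13.52
eef_pos: [0.5735, 0.2268, 0.0582]
tcp_rot: [-180.0, -0.0, -92.3]
wrist_force: [-8.1, -3.1, 14.8]
grip_width: 0.0465
```

Request:
carry_out([
  {"dp": [0, 0, -0.2], "twist": [0, 0, 0], "grip": -0.02},
  {"dp": [0, 0, -0.2], "twist": [0, 0, 0], "grip": -0.02},
  {"dp": [0, 0, -0.2], "twist": [0, 0, 0], "grip": -0.02},
  {"dp": [0, 0, -0.2], "twist": [0, 0, 0], "grip": -0.02},
  {"dp": [0, 0, -0.3], "twist": [0, 0, 0], "grip": -0.02},
  {"dp": [0, 0, -0.5], "twist": [0, 0, 0], "grip": -0.02},
  {"dp": [0, 0, -1], "twist": [0, 0, 0], "grip": -0.02},
  {"dp": [0, 0, -1.5], "twist": [0, 0, 0], "grip": -0.02},
  {"dp": [0, 0, -2], "twist": [0, 0, 0], "grip": -0.02},
  {"dp": [0, 0.5, -2], "twist": [0, 0, 0], "grip": -0.02},
  {"dp": [0, 2, -2], "twist": [0, 0, 0], "grip": -0.02},
  {"dp": [0, 3, -2], "twist": [0, 0, 0], "grip": -0.02},
  {"dp": [0, 3, -1], "twist": [0, 0, 0], "grip": -0.02},
  {"dp": [0, 3, 0], "twist": [0, 0, 0], "grip": -0.02},
  {"dp": [0, 3, 0], "twist": [0, 0, 0], "grip": -0.02},
  {"dp": [0, 1.5, 0], "twist": [0, 0, 0], "grip": -0.02},
  {"dp": [0, 0, 0], "twist": [0, 0, 0], "grip": -0.02},
  {"dp": [0, 0, 0], "twist": [0, 0, 0], "grip": -0.02},
  {"dp": [0, 0, 0], "twist": [0, 0, 0], "grip": -0.02},
])

```text
time: 15.1
eef_pos: [0.4145, 0.2333, 0.1884]
tcp_rot: [-179.9, 0.0, -92.3]
wrist_force: [0.8, 0.0, 0.1]
grip_width: 0.0462
```

Run:
```python
from h import *
from bench import vision
im,d=vision.read_camera("top");cv2.imwrite("pics/top7.png",im[:,:,::-1]);c=vision.get_calibration("top");K,E=c['intrinsics'],c['extrinsics'];W=cloud(d,K,E)
i2,_=vision.read_camera("scene"); cv2.imwrite("pics/scene7.png",cv2.resize(i2[110:230,210:360,::-1],None,fx=5,fy=5,interpolation=cv2.INTER_CUBIC))
delta([.5738,.2267,.058],-92.3)
m=np.zeros(d.shape,bool);m[188:245,105:195]=1;m&=(W[...,2]>.043)&(W[...,2]<.075)
print(cv2.minAreaRect(W[m][:,:2].astype(np.float32)*1000))
for u,v in((132,218),(161,219)):print('cap z',np.median(W[v-3:v+4,u-3:u+4,2]))
```

```text
t 15.2 pos [0.4144 0.2332 0.1879] rot [180.    -0.   -92.34] F [-0.04  0.57 -0.05] grip 0.04623657983463686
twist rad [ 0.0001 -0.0001 -0.0007] dp cm after twist [ 1.000e-02 -1.595e+01  1.299e+01] dp now [ -0.   -15.95  12.99]
((583.462646484375, 227.46481323242188), (130.7740936279297, 70.02884674072266), 87.75312042236328)
cap z 0.06706257530634632
cap z 0.06746638826009324
```

View pics/top7.png

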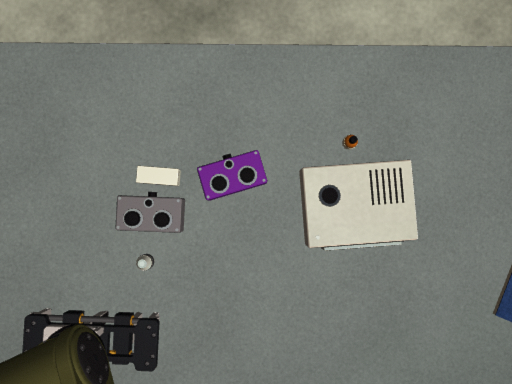

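View pics/scene7.png

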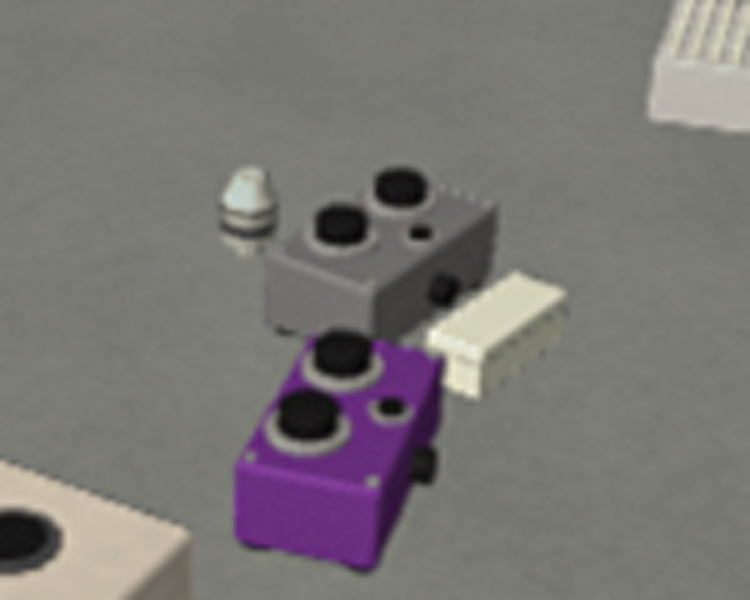

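The drawer plate is flush at (363,245), both caps are up again, the box and bystanders are where they were, and the arm is clear. I'm handing in.

Run:
```python
from bench import workorder
print(workorder.close_job())
```

```text
the job is handed in; nothing more can be done
None
```

I pushed the filter drawer home, then pressed both caps of the grey reset box together and let them come back up. The job was handed in after about 15 s on the robot's clock; no verdict was reported.

- **Drawer:** it stood about 41 mm open. I pushed it with both fingertips until it met its stop, at about 21 N. The wrist and top views afterwards show the plate flush with the unit.
- **Caps:** one fingertip was centred on each, within about 1 mm. I pressed them about 7.8 mm and held them for about 3 s at 14–15 N in total. Afterwards the cap tops read 67 mm above the bench, the same as before pressing.
- **Surroundings:** the reset box moved less than 0.1 mm by the top camera. The key shows up in the pictures, and the bystanders and the purple look-alike look unmoved. The arm ended clear with no contact force.
- **Readings that disagreed:** while pressing the caps, the wrist sensor showed about 8 N sideways, and about 15 N upwards at the drawer stop. I did not find the cause, but nothing visibly moved. The top-camera heights read 1–2 mm high, within its stated tolerance.

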